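Rock a jammed locating plug free of its fixture and hold it just clear

TASK

The brass locating plug is stuck in its fixture because the two blue keepers reach over its shoulder, so pulling it straight up will not free it. Take the plug by its square stem and, with its foot still in the slot, rock it well over towards one keeper and then towards the other, so that the stem pushes both keepers back off the shoulder (do not touch the keepers or the fixture with the gripper), then lift it straight up and finish still holding it upright over the slot, its foot just clear, about 2 cm above the tops of the keepers. Leave the oil bottle, the blue pipe union and the green marker where they are.

Things in the scene. Friction and masses are not known exactly. Their poses are not given: they have to be found in the camera images.
- fixture: Fixed fixture, base plate 86 (x) x 190 (y) x 10 mm with a slot in the middle for the plug's foot (1 mm play). Origin: centre of its underside, on the table; z up. The plug rocks only towards +y or -y of this frame, where the keepers stand. Side cheeks (inner faces y = +-15 mm) rise to z = 24 mm, end walls (x = +-15 mm) to 34 mm, keepers' tops to 72 mm; nothing is higher.
- slot (a point): Centre of the slot floor, on the fixture's centre line, 10 mm above the table; axes as the fixture's. The plug's rocking axis lies along x, 15 mm above this point.
- plug_grip (a point): Grasp point of the loose plug (118 mm tall, about 0.35 kg), on the axis of its square brass stem, 19 mm below its top and 99 mm above its underside; z up along the plug, x and y as the fixture's at the start. Stem 24 x 24 mm, faces square to the axes, dark bands 13 mm above and below. In the slot this point is 109 mm above the table, 37 mm above the keepers' tops.
- plug_foot (a point): Centre of the flat underside of the plug's foot, 99 mm below plug_grip; on the slot floor at the start. The foot is a bar of 14 mm radius along x, its axis 15 mm above this point (about which the plug rocks), with a 10 mm wide flat below. Shoulder 28 (x) x 40 (y) mm, from 21 to 27 mm above this point.
- keeper_left (a joint): Slide of the blue keeper on the fixture's +y side, m pushed outward (+y). Starts at 0 to 0.002, ends at 0.016; no spring, 4 N of friction keeps it where pushed. Inner face 14.5 mm + this from the centre line (stem face 12, shoulder edge 20 mm): clear above 0.0055. Rocking the plug 10 degrees to +y brings it to about 0.0055, 14 degrees to 0.008; the plug stops near 16 degrees.
- keeper_right (a joint): The same for the keeper on the fixture's -y side, pushed outward to -y when the plug is rocked to -y.
- keeper_left_face (a point): Top edge of the left (+y) keeper's inner face, middle of its 26 mm width, 72 mm above the table; moves with the keeper. The nose's underside is 47 mm above the table.
- keeper_right_face (a point): The same of the right (-y) keeper.
- oil_bottle_mid (a point): Bystander: beige oil bottle with red spout, 43 mm across, 136 mm tall, standing; point at its centre, 68 mm up.
- union_mid (a point): Bystander: blue pipe union 22 x 25 x 39 mm, standing; point at its centre, 20 mm up.
- marker_mid (a point): Bystander: green marker 12 mm thick, 122 mm long along its y axis, lying on the table; point at its centre.

How it is judged (in metres and radians):
On the way, in this order (a step that is already met when the one before it is completed fails the run):
1. the plug is rocked at least 8 degrees over to one side, its foot in the slot (angle between plug_grip's own z axis and vertical above 0.14 rad and z of plug_foot in the frame of fixture below 0.03 m), for 0.05 s.
2. both keepers are pushed back off the shoulder (value of joint each of keeper_left, keeper_right above 0.0045 m), for 0.05 s.
At the end, for the whole second after the job is handed in: The plug is held still in the fingers, upright within about 10 degrees, its foot 5 to 45 mm above the tops of the keepers and within 30 mm of the slot's centre, touching nothing of the fixture; both keepers stay pushed back by more than 4.5 mm; the bystanders are within 30 mm of where they stood (all of step 2 and z of plug_foot in the frame of fixture between 0.077 and 0.117 m and horizontal distance between plug_foot and slot below 0.03 m and angle between plug_grip's own z axis and vertical below 0.17 rad and contact force between the fingers and plug above 1 N and contact force between plug and fixture below 0.05 N and linear speed of plug below 0.03 m/s and distance of each of oil_bottle_mid, union_mid, marker_mid from where it was at the start of the episode below 0.03 m); the arm keeps its last pose, push and grip.
It fails at once if the gripper or arm presses on the fixture or its keepers (contact force between any of the fingers, the arm and fixture above 2 N).
It fails at once if the oil bottle is moved more than 30 mm (distance of oil_bottle_mid from where it was at the start of the episode above 0.03 m).
It fails at once if the blue union is moved more than 30 mm (distance of union_mid from where it was at the start of the episode above 0.03 m).
It fails at once if the green marker is moved more than 30 mm (distance of marker_mid from where it was at the start of the episode above 0.03 m).
It also fails if it takes over 38 s, if anything falls off the work surface, if the arm or the gripper's body presses on something with over 40 N, if the wrist force passes 120 N, or if a joint passes its speed limit or range.

ROBOT

A 6-joint arm with a two-finger parallel gripper is mounted at the origin on a cart in front of the work surface, level with it; the furniture and walls round the work are solid. World frame = base frame: x ahead of the robot, y to its left, z up, the work surface at z = 0. Lengths are in mm, angles in degrees, forces in N, time in s.
With the tool pointing down it reaches from about 300 to 850 mm from the base axis. Payload 4.2 kg.
Tool frame: the origin (TCP) lies at the very end of the fingers, on their centre line; the grasp point (between the pads) lies 19 mm behind it (env.grasp_offset is the distance from the TCP to the grasp point, in mm); z points along the fingers, y is the line along which they close (so a half turn about z gives the same grasp; the last joint's range is limited). The gripper opens to 91 mm and grips with 3 to 60 N. Pads are 32 mm wide; open, the fingers measure 118 mm over their backs; the gripper's body (76 mm by 178 mm) begins 60 mm behind the grasp point.
Start: joints at [-71.505, 18.312, 89.639, -0, 72.044, -1.146], TCP at [193.276, -541.56, 213.976] pointing down, gripper open.
Joint ranges: [-177.97, 177.97], [-48.28, 115.42], [12.27, 149.76], [-77.06, 257.06], [2.81, 150.46], [-146.56, 146.56]. Speed limits (degrees/s): [147.25, 147.25, 180, 180, 180, 180].

INTERFACE

Orientations are given as [roll, pitch, yaw] about the fixed x, y, z axes, in that order (R = Rz(yaw) Ry(pitch) Rx(roll)).
In Python, from workcell import env gives the robot as it stands. The module is installed in compiled form; this text tells all that it offers.
- The arm moves only by the tool send_rows, never from a script. Its argument "motion" is a list of rows, each an object of numbers: "tx", "ty", "tz": the shift along the tool's x, y, z in units of 500 mm (1.0 is 500 mm); "rx", "ry", "rz": the turn, a rotation vector about the tool's x, y, z in units of 30 degrees (1.0 is 30 degrees); "gripper": the closure, from -1 (fully open) to 1 (shut). In form: [{"tx": .., "ty": .., "tz": .., "rx": .., "ry": .., "rz": .., "gripper": ..}, ...]. A call has 1 to 12 rows; each row shifts and turns the commanded pose from where the row before left it, along the tool's axes as they then stand; what a row does not reach is not made up. A row lasts 1/8 s, in which the tool goes at most 62.5 mm and 10.7 degrees, less where a joint would pass 70% of its speed; a pose out of reach is approached as far as the arm can. A call with a number of a shift or a turn outside -1 to 1 is refused whole. A call with a gripper value outside its range is refused whole. The fingers move at their own pace and stop on an object; "grip_force" is the grip in N (left out, the last holds). Time passes only in rows, so rows that do not move let the fingers close. It gives the time, the measured TCP pose, the force, the opening and the grip force at its end, in the units of the state.
- env.state(): the state, without advancing time (a new reading comes with each control period).
- env.grab_frame(name): name is "scene" or "top"; returns a dict with "frame" (420x560x3 uint8, red, green, blue), "vertical_fov" (degrees; the focal length in pixels is half the picture's height over the tangent of half this angle, whatever the lens; pixels are square), "cx", "cy" (the principal point, pixels), "k1" (the pictures are not rectified: a ray, as slopes to the right and down, at radius r is drawn at 1 + k1 r^2 times it, then the intrinsics apply), "rvec" (rotation vector, rad) and "tvec" (3), from world to camera coordinates, as OpenCV has them. Camera axes: x right, y down, z forward; pixel columns grow to the right and rows downward; lengths in mm; the calibration is good to about 2 mm. A picture is of the moment at which its call begins. There is no depth.
- env.job_done(): hands the job in; it is judged then, once.
The state is a dict: "time_s": time; "qpos": joint angles; "qvel": joint speeds; "effort": joint torques, N m; "ee_pos": TCP position; "ee_rot": TCP orientation; "force": force on the tool from outside, world axes, zero at the start; "torque": the same for the moment, N m; "gripper_width": finger opening in mm; "gripper_force": force on a finger pad.
Only numpy, scipy, OpenCV 4.12 (cv2) and the standard library are available. Lean on these libraries where they do the work, as an engineer would, in place of code of your own. Each camera call takes 0.05 s, during which the arm holds its last target. There are 200 camera calls.

## Working session

There is one attempt and no reset: what is moved stays moved. The work goes in short steps, Python scripts to look and compute and a tool call to move; the robot and the scene stay as the last step left them, time stands still between calls to the robot, and variables do not carry over. Pictures are saved under pics/ and viewed, at most 10 in all, crops included, and the job is handed in when it is done.

Besides the shell and the picture viewer there is one more tool, called after "Emit:" as name([rows], argument=value, ...), one row to a line, values as JSON. send_rows: Moves the arm, as the interface text tells. Shifts and turns lie within -1 to 1; 1 stands for 500 mm of shift or 30 degrees of turn. Its arguments: {"type":"object","properties":{"motion":{"type":"array"},"grip_force":{"type":"number"}},"required":["motion"]}

```bash
mkdir -p pics
cat > h.py <<'E'
import numpy as np, cv2
from workcell import env
def grab(n):
    d=env.grab_frame(n); return d
def cam(d):
    f=210/np.tan(np.radians(d["vertical_fov"])/2)
    R=cv2.Rodrigues(np.array(d["rvec"],float))[0]; t=np.array(d["tvec"],float).ravel()
    K=np.array([[f,0,d["cx"]],[0,f,d["cy"]],[0,0,1]]); return K,np.array([d["k1"],0,0,0.]),R,t
def ray(d,uv):
    K,D,R,t=cam(d); s=cv2.undistortPoints(np.array([[uv]],float),K,D).ravel()
    return -R.T@t, R.T@np.array([s[0],s[1],1])
def onz(d,uv,z):
    o,v=ray(d,uv); return o+v*(z-o[2])/v[2]
def proj(d,p):
    K,D,R,t=cam(d); return cv2.projectPoints(np.array(p,float).reshape(-1,1,3),cv2.Rodrigues(R)[0],t,K,D)[0].reshape(-1,2)
E
python3 - <<'E'
from h import *
for n in("scene","top"):
    d=grab(n); cv2.imwrite(f"pics/{n}0.png",d["frame"][:,:,::-1]); o,v=ray(d,(280,210)); print(n,o,v,d["k1"],cam(d)[0][0,0])
print(env.state(),env.grasp_offset)
E
```

```text
scene [104.97453474 413.50142621 661.58646091] [ 0.52578505 -0.52428287 -0.66995523] -0.03465003121902029 491.01030181607916
top [449.26195069 -13.46916023 919.08878838] [ 0.16117068  0.03613983 -0.98644932] 0.014135658547048372 393.01975882586174
{'time_s': 0.1, 'qpos': array([-7.15029714e+01,  1.83502115e+01,  8.96972421e+01,  8.52668594e-04,
        7.20436924e+01, -1.14782247e+00]), 'qvel': array([-0.04089785, -0.05186804, -0.27312709,  0.05287361,  0.07466007,
       -0.00453853]), 'effort': array([ 8.93388642e-04, -4.13331163e+01, -2.32510811e+01,  7.29490444e-02,
        4.21841559e-02, -5.47103389e-05]), 'ee_pos': array([ 193.1596416 , -541.12945841,  213.19668802]), 'ee_rot': array([-1.79908889e+02, -2.63638443e-03,  1.96445855e+01]), 'force': array([-0.00481983,  0.58435059,  0.56511829]), 'torque': array([-0.01443288, -0.03339518, -0.04777973]), 'gripper_force': 0.0, 'gripper_width': 91.27041720535907} 18.8
```

View pics/scene0.png

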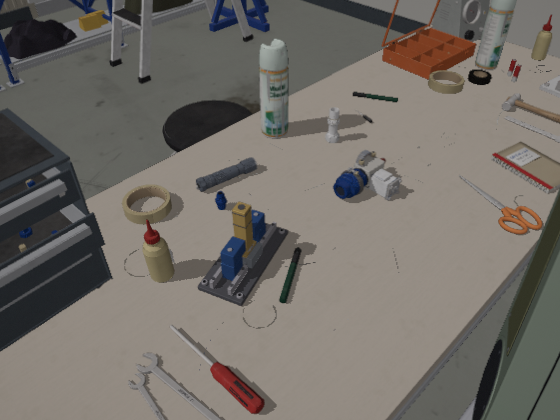

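View pics/top0.png

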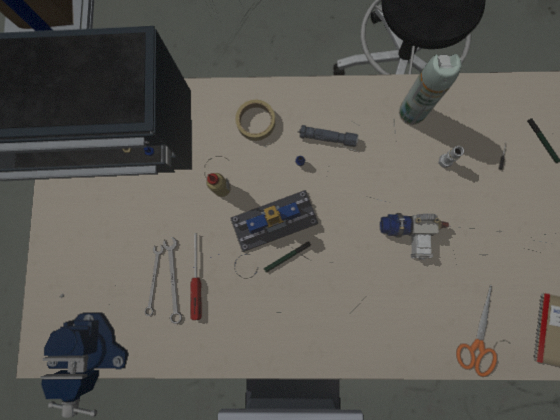

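The fixture is at about (273,218) in top and (243,262) in scene. Bottle at top (216,183), union (300,160), marker (288,257). I'll enlarge the fixture in both pictures.

Run:
```python
import cv2,numpy as np
a=cv2.imread("pics/scene0.png")[190:310,180:310]; b=cv2.imread("pics/top0.png")[180:260,220:330]
a=cv2.resize(a,None,fx=4,fy=4,interpolation=2); b=cv2.resize(b,None,fx=4,fy=4,interpolation=2)
c=np.zeros((480,520+440-0,3),np.uint8); 
cv2.imwrite("pics/cs.png",a); cv2.imwrite("pics/ct.png",cv2.resize(cv2.imread("pics/top0.png")[180:260,220:330],None,fx=7,fy=7,interpolation=2))
```

```text
(no output)
```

View pics/cs.png

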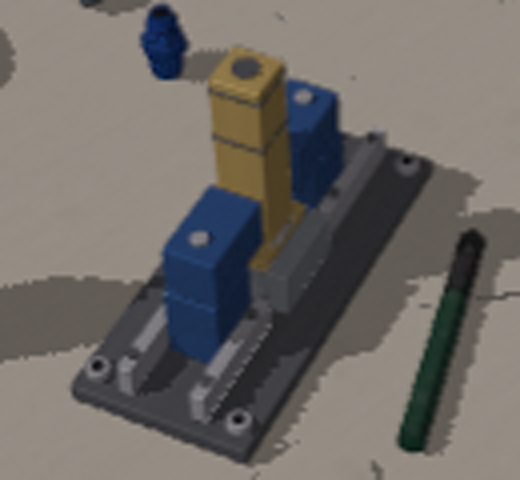

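View pics/ct.png

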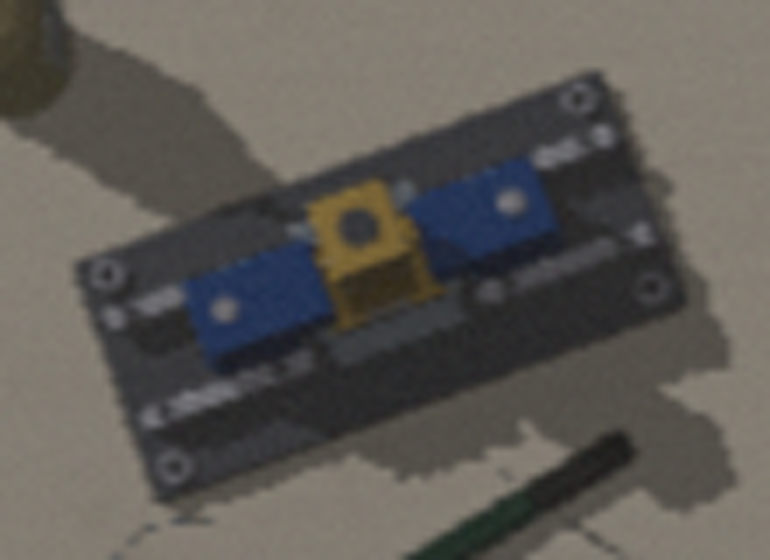

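Top crop: plate screws at (107,273), (578,97), (653,288), (174,467); plug-top hole at (358,228). Scene crop: screws at (97,368), (237,420), (407,164); hole at (246,68). Both keepers sit close to the stem.

Run:
```python
from h import *
T=grab("top");S=grab("scene")
ft=lambda p:np.array(p)/7+[220,180]-.43
fs=lambda p:np.array(p)/4+[180,190]-.375
P=[onz(T,ft(p),10) for p in[(107,273),(578,97),(653,288),(174,467)]]
Q=[onz(S,fs(p),10) for p in[(97,368),(237,420),(407,164)]]
C=[onz(T,ft(p),9) for p in[(78,265),(600,72),(685,300),(160,500)]]
print(np.round(P,1),np.mean(P,0)); print(np.round(Q,1),(Q[0]+0,(P[1]+P[3])/2,"sceneMid",(Q[1]+Q[2])/2 ,Q[0])); print(np.mean(C,0))
for X in(P,C):
    v=X[0]+X[3]-X[1]-X[2]; print("yaw of +y",np.degrees(np.arctan2(v[1],v[0]))-90)
v=Q[0]-Q[1];print(np.degrees(np.arctan2(v[1],v[0])),np.linalg.norm(v), np.linalg.norm(P[0]-P[3]),np.linalg.norm(P[0]-P[1]))
a=onz(T,ft((358,228)),128);b=onz(S,fs((246,68)),128);print("plug top",a,b)
A=[ray(T,ft((358,228))),ray(S,fs((246,68)))]
M=sum(np.eye(3)-np.outer(v,v)/(v@v) for o,v in A);r=sum((np.eye(3)-np.outer(v,v)/(v@v))@o for o,v in A);print("tri",np.linalg.solve(M,r))
print("bottle",onz(T,(216,183),80),"union",onz(T,(300,160),39),"marker",onz(T,(288,257),6))
```

```text
[[578.3 125.8  10. ]
 [636.9 -32.4  10. ]
 [571.9 -56.7  10. ]
 [513.2 102.6  10. ]] [575.08225848  34.79758909  10.        ]
[[579.9 124.6  10. ]
 [516.6 100.8  10. ]
 [573.4 -57.   10. ]] (array([579.88799101, 124.63891955,  10.        ]), array([575.07397247,  35.06018706,  10.        ]), 'sceneMid', array([544.96550724,  21.92891167,  10.        ]), array([579.88799101, 124.63891955,  10.        ]))
[574.29751439  33.91343489   9.        ]
yaw of +y 20.269696943978076
yaw of +y 20.34931804282067
20.614054355882526 67.66439245025732 69.08690529983694 168.7280530536778
plug top [574.24288157  34.48250049 128.        ] [574.82433308  34.82004016 128.        ]
tri [574.47012488  34.69892811 128.0874045 ]
bottle [647.54523862 157.70354976  80.        ] union [709.64530467 -27.71392864  39.        ] marker [488.16294483   1.7227378    6.        ]
```

Emit:
send_rows([
  {"rz": -0.022,"gripper": -1},
  {"tx": 0.07,"ty": -0.051},
  {"tx": 0.07,"ty": -0.051},
  {"tx": 0.07,"ty": -0.051},
  {"tx": 0.07,"ty": -0.051},
  {"tx": 0.07,"ty": -0.051},
  {"tx": 0.07,"ty": -0.051},
  {"tx": 0.07,"ty": -0.051},
  {"tx": 0.07,"ty": -0.051},
  {"tx": 0.07,"ty": -0.051},
  {"tx": 0.07,"ty": -0.051},
  {"tx": 0.07,"ty": -0.051},
], grip_force=40)

```text
invalid input at $.motion[0]: expected keys tx, ty, tz, rx, ry, rz, gripper
```

Emit:
send_rows([
  {"tx": 0.07,"ty": -0.051,"gripper": -1},
  {"tx": 0.07,"ty": -0.051},
  {"tx": 0.07,"ty": -0.051},
  {"tx": 0.07,"ty": -0.051},
  {"tx": 0},
  {"tx": 0},
  {"tx": 0},
  {"tx": 0},
])

```text
invalid input at $.motion[0]: expected keys tx, ty, tz, rx, ry, rz, gripper
```

Emit:
send_rows([
  {"tx": 0,"ty": 0,"tz": 0,"rx": 0,"ry": 0,"rz": -0.022,"gripper": -1},
  {"tx": 0.07,"ty": -0.051,"tz": 0,"rx": 0,"ry": 0,"rz": 0,"gripper": -1},
  {"tx": 0.07,"ty": -0.051,"tz": 0,"rx": 0,"ry": 0,"rz": 0,"gripper": -1},
  {"tx": 0.07,"ty": -0.051,"tz": 0,"rx": 0,"ry": 0,"rz": 0,"gripper": -1},
  {"tx": 0.07,"ty": -0.051,"tz": 0,"rx": 0,"ry": 0,"rz": 0,"gripper": -1},
  {"tx": 0.07,"ty": -0.051,"tz": 0,"rx": 0,"ry": 0,"rz": 0,"gripper": -1},
  {"tx": 0.07,"ty": -0.051,"tz": 0,"rx": 0,"ry": 0,"rz": 0,"gripper": -1},
  {"tx": 0.07,"ty": -0.051,"tz": 0,"rx": 0,"ry": 0,"rz": 0,"gripper": -1},
  {"tx": 0.07,"ty": -0.051,"tz": 0,"rx": 0,"ry": 0,"rz": 0,"gripper": -1},
  {"tx": 0.07,"ty": -0.051,"tz": 0,"rx": 0,"ry": 0,"rz": 0,"gripper": -1},
  {"tx": 0.07,"ty": -0.051,"tz": 0,"rx": 0,"ry": 0,"rz": 0,"gripper": -1},
  {"tx": 0.07,"ty": -0.051,"tz": 0,"rx": 0,"ry": 0,"rz": 0,"gripper": -1},
], grip_force=40)

```text
time_s: 1.7
ee_pos: [457.7, -143.6, 214.1]
ee_rot: [180.0, -0.0, 20.3]
force: [0.5, -0.4, 0.3]
gripper_width: 91.2
gripper_force: 0.0
```

Emit:
send_rows([
  {"tx": 0.07,"ty": -0.051,"tz": 0,"rx": 0,"ry": 0,"rz": 0,"gripper": -1},
  {"tx": 0.07,"ty": -0.051,"tz": 0,"rx": 0,"ry": 0,"rz": 0,"gripper": -1},
  {"tx": 0.07,"ty": -0.051,"tz": 0,"rx": 0,"ry": 0,"rz": 0,"gripper": -1},
  {"tx": 0.07,"ty": -0.051,"tz": 0,"rx": 0,"ry": 0,"rz": 0,"gripper": -1},
  {"tx": 0,"ty": 0,"tz": 0,"rx": 0,"ry": 0,"rz": 0,"gripper": -1},
  {"tx": 0,"ty": 0,"tz": 0,"rx": 0,"ry": 0,"rz": 0,"gripper": -1},
  {"tx": 0,"ty": 0,"tz": 0,"rx": 0,"ry": 0,"rz": 0,"gripper": -1},
])

```text
time_s: 2.58
ee_pos: [552.4, -1.6, 214.0]
ee_rot: [180.0, 0.0, 20.2]
force: [0.3, 0.6, -1.1]
gripper_width: 91.5
gripper_force: 0.0
```

Emit:
send_rows([
  {"tx": 0.067,"ty": -0.053,"tz": 0,"rx": 0,"ry": 0,"rz": 0,"gripper": -1},
  {"tx": 0,"ty": 0,"tz": 0,"rx": 0,"ry": 0,"rz": 0,"gripper": -1},
  {"tx": 0,"ty": 0,"tz": 0.04,"rx": 0,"ry": 0,"rz": 0,"gripper": -1},
  {"tx": 0,"ty": 0,"tz": 0.04,"rx": 0,"ry": 0,"rz": 0,"gripper": -1},
  {"tx": 0,"ty": 0,"tz": 0.04,"rx": 0,"ry": 0,"rz": 0,"gripper": -1},
  {"tx": 0,"ty": 0,"tz": 0.04,"rx": 0,"ry": 0,"rz": 0,"gripper": -1},
  {"tx": 0,"ty": 0,"tz": 0.04,"rx": 0,"ry": 0,"rz": 0,"gripper": -1},
  {"tx": 0,"ty": 0,"tz": 0.04,"rx": 0,"ry": 0,"rz": 0,"gripper": -1},
  {"tx": 0,"ty": 0,"tz": 0,"rx": 0,"ry": 0,"rz": 0,"gripper": -1},
  {"tx": 0,"ty": 0,"tz": 0,"rx": 0,"ry": 0,"rz": 0,"gripper": -1},
])

```text
time_s: 3.82
ee_pos: [575.5, 35.1, 94.9]
ee_rot: [180.0, -0.1, 20.3]
force: [0.4, -0.6, 0.1]
gripper_width: 91.1
gripper_force: 0.0
```

Run:
```python
from h import *
d=grab("scene"); cv2.imwrite("pics/s1.png",cv2.resize(d["frame"][150:310,160:340,::-1],None,fx=4,fy=3.7,interpolation=2))
```

```text
(no output)
```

View pics/s1.png

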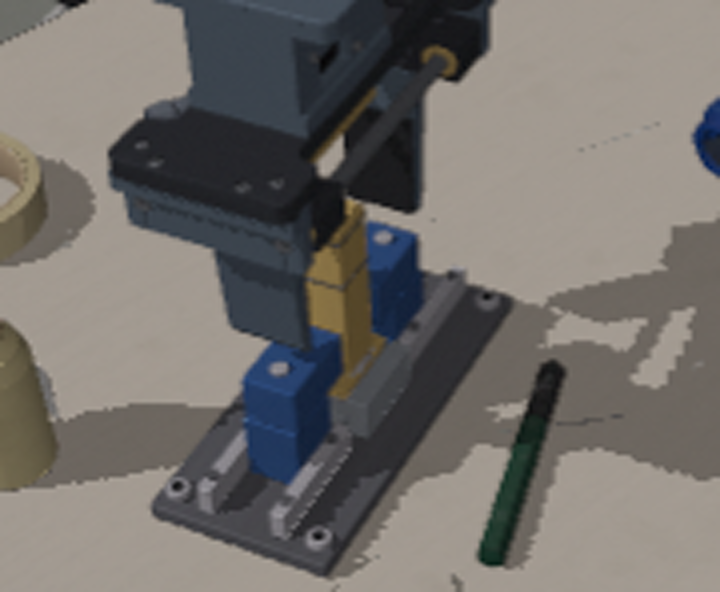

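The fingers straddle the stem (around (340,270) in the crop), clear of the keepers. Lower 4 mm and close.

Emit:
send_rows([
  {"tx": 0,"ty": 0,"tz": 0.008,"rx": 0,"ry": 0,"rz": 0,"gripper": -1},
  {"tx": 0,"ty": 0,"tz": 0,"rx": 0,"ry": 0,"rz": 0,"gripper": 0.3},
  {"tx": 0,"ty": 0,"tz": 0,"rx": 0,"ry": 0,"rz": 0,"gripper": 1},
  {"tx": 0,"ty": 0,"tz": 0,"rx": 0,"ry": 0,"rz": 0,"gripper": 1},
  {"tx": 0,"ty": 0,"tz": 0,"rx": 0,"ry": 0,"rz": 0,"gripper": 1},
  {"tx": 0,"ty": 0,"tz": 0,"rx": 0,"ry": 0,"rz": 0,"gripper": 1},
  {"tx": 0,"ty": 0,"tz": 0,"rx": 0,"ry": 0,"rz": 0,"gripper": 1},
  {"tx": 0,"ty": 0,"tz": 0,"rx": 0,"ry": 0,"rz": 0,"gripper": 1},
], grip_force=40)

```text
time_s: 4.88
ee_pos: [575.2, 35.8, 89.9]
ee_rot: [180.0, -0.0, 20.3]
force: [-0.9, -1.1, 0.1]
gripper_width: 24.2
gripper_force: 4.4
```

Emit:
send_rows([
  {"tx": 0,"ty": -0.00454,"tz": 0.0001,"rx": -0.0667,"ry": 0,"rz": 0,"gripper": 1},
  {"tx": 0,"ty": -0.00454,"tz": 0.0001,"rx": -0.0667,"ry": 0,"rz": 0,"gripper": 1},
  {"tx": 0,"ty": -0.00454,"tz": 0.0001,"rx": -0.0667,"ry": 0,"rz": 0,"gripper": 1},
  {"tx": 0,"ty": -0.00454,"tz": 0.0001,"rx": -0.0667,"ry": 0,"rz": 0,"gripper": 1},
  {"tx": 0,"ty": 0,"tz": 0,"rx": 0,"ry": 0,"rz": 0,"gripper": 1},
  {"tx": 0,"ty": 0,"tz": 0,"rx": 0,"ry": 0,"rz": 0,"gripper": 1},
])

```text
time_s: 5.62
ee_pos: [572.5, 43.9, 89.7]
ee_rot: [172.0, -0.0, 20.3]
force: [0.7, -2.1, 2.7]
gripper_width: 23.7
gripper_force: 40.0
```

Emit:
send_rows([
  {"tx": 0,"ty": -0.00454,"tz": 0.0001,"rx": -0.0667,"ry": 0,"rz": 0,"gripper": 1},
  {"tx": 0,"ty": -0.00454,"tz": 0.0001,"rx": -0.0667,"ry": 0,"rz": 0,"gripper": 1},
  {"tx": 0,"ty": -0.00454,"tz": 0.0001,"rx": -0.0667,"ry": 0,"rz": 0,"gripper": 1},
  {"tx": 0,"ty": 0,"tz": 0,"rx": 0,"ry": 0,"rz": 0,"gripper": 1},
  {"tx": 0,"ty": 0,"tz": 0,"rx": 0,"ry": 0,"rz": 0,"gripper": 1},
])

```text
time_s: 6.25
ee_pos: [570.2, 50.5, 88.4]
ee_rot: [166.0, -0.1, 20.3]
force: [0.5, -1.5, 4.6]
gripper_width: 23.6
gripper_force: 40.0
```

Emit:
send_rows([
  {"tx": 0,"ty": 0.00907,"tz": 0.0003,"rx": 0.1333,"ry": 0,"rz": 0,"gripper": 1},
  {"tx": 0,"ty": 0.00907,"tz": 0.0003,"rx": 0.1333,"ry": 0,"rz": 0,"gripper": 1},
  {"tx": 0,"ty": 0.00907,"tz": 0.0003,"rx": 0.1333,"ry": 0,"rz": 0,"gripper": 1},
  {"tx": 0,"ty": 0.00907,"tz": 0.0003,"rx": 0.1333,"ry": 0,"rz": 0,"gripper": 1},
  {"tx": 0,"ty": 0.00907,"tz": 0.0003,"rx": 0.1333,"ry": 0,"rz": 0,"gripper": 1},
  {"tx": 0,"ty": 0.00907,"tz": 0.0003,"rx": 0.1333,"ry": 0,"rz": 0,"gripper": 1},
  {"tx": 0,"ty": 0.00907,"tz": 0.0003,"rx": 0.1333,"ry": 0,"rz": 0,"gripper": 1},
  {"tx": 0,"ty": 0,"tz": 0,"rx": 0,"ry": 0,"rz": 0,"gripper": 1},
  {"tx": 0,"ty": 0,"tz": 0,"rx": 0,"ry": 0,"rz": 0,"gripper": 1},
])

```text
time_s: 7.38
ee_pos: [581.1, 21.4, 88.5]
ee_rot: [-165.9, -0.1, 20.2]
force: [-0.3, -0.2, 5.5]
gripper_width: 23.6
gripper_force: 40.0
```

Rocked 14° both ways. Back to upright, then look before lifting.

Emit:
send_rows([
  {"tx": 0,"ty": -0.00907,"tz": 0.0003,"rx": -0.1333,"ry": 0,"rz": 0,"gripper": 1},
  {"tx": 0,"ty": -0.00907,"tz": 0.0003,"rx": -0.1333,"ry": 0,"rz": 0,"gripper": 1},
  {"tx": 0,"ty": -0.00907,"tz": 0.0003,"rx": -0.1333,"ry": 0,"rz": 0,"gripper": 1},
  {"tx": 0,"ty": -0.00454,"tz": 0.0001,"rx": -0.0667,"ry": 0,"rz": 0,"gripper": 1},
  {"tx": 0,"ty": 0,"tz": 0,"rx": 0,"ry": 0,"rz": 0,"gripper": 1},
  {"tx": 0,"ty": 0,"tz": 0,"rx": 0,"ry": 0,"rz": 0,"gripper": 1},
])

```text
time_s: 8.12
ee_pos: [575.5, 36.1, 89.9]
ee_rot: [-179.9, -0.0, 20.2]
force: [0.7, -0.8, 1.7]
gripper_width: 23.8
gripper_force: 40.0
```

Run:
```python
from h import *
d=grab("scene"); cv2.imwrite("pics/s2.png",cv2.resize(d["frame"][200:310,190:310,::-1],None,fx=5,fy=5,interpolation=2))
u=np.radians(20.3);ex=np.array([np.cos(u),np.sin(u),0]);ey=np.array([-np.sin(u),np.cos(u),0]);c=np.array([574.8,34.7,0])
for s in(1,-1):
  print([np.round((proj(d,c+ex*13*k+ey*s*(14.5+q)+[0,0,72])[0]-[190,200])*5) for q in(0,8) for k in(-1,1)])
```

```text
[array([279., 194.]), array([212., 171.]), array([268., 209.]), array([200., 186.])]
[array([318., 139.]), array([252., 118.]), array([329., 125.]), array([262., 103.])]
```

View pics/s2.png

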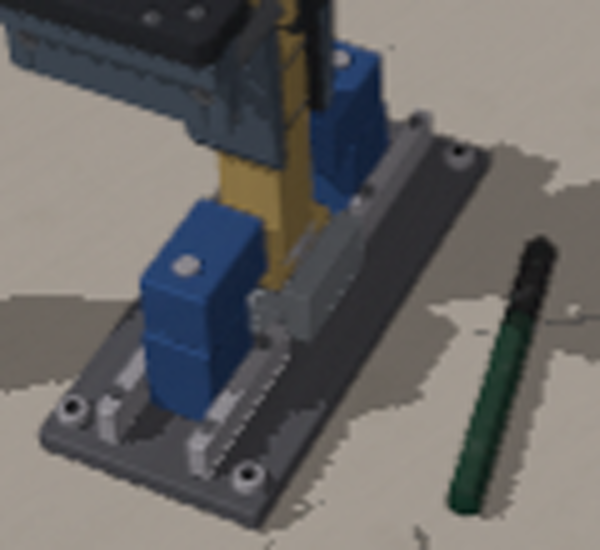

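Both keepers have moved out by about 8 mm: the bolts are now at (186,265) and (341,58), from (199,248) and (329,71). Lift.

Emit:
send_rows([
  {"tx": 0,"ty": 0,"tz": -0.008,"rx": 0,"ry": 0,"rz": 0,"gripper": 1},
  {"tx": 0,"ty": 0,"tz": -0.008,"rx": 0,"ry": 0,"rz": 0,"gripper": 1},
  {"tx": 0,"ty": 0,"tz": -0.008,"rx": 0,"ry": 0,"rz": 0,"gripper": 1},
  {"tx": 0,"ty": 0,"tz": -0.008,"rx": 0,"ry": 0,"rz": 0,"gripper": 1},
])

```text
time_s: 8.68
ee_pos: [574.8, 35.8, 106.0]
ee_rot: [-180.0, 0.1, 20.3]
force: [0.9, -0.3, -4.5]
gripper_width: 23.9
gripper_force: 40.0
```

Emit:
send_rows([
  {"tx": 0,"ty": 0,"tz": -0.014,"rx": 0,"ry": 0,"rz": 0,"gripper": 1},
  {"tx": 0,"ty": 0,"tz": -0.014,"rx": 0,"ry": 0,"rz": 0,"gripper": 1},
  {"tx": 0,"ty": 0,"tz": -0.014,"rx": 0,"ry": 0,"rz": 0,"gripper": 1},
  {"tx": 0,"ty": 0,"tz": -0.014,"rx": 0,"ry": 0,"rz": 0,"gripper": 1},
  {"tx": 0,"ty": 0,"tz": -0.014,"rx": 0,"ry": 0,"rz": 0,"gripper": 1},
  {"tx": 0,"ty": 0,"tz": -0.014,"rx": 0,"ry": 0,"rz": 0,"gripper": 1},
  {"tx": 0,"ty": 0,"tz": -0.014,"rx": 0,"ry": 0,"rz": 0,"gripper": 1},
  {"tx": 0,"ty": 0,"tz": -0.014,"rx": 0,"ry": 0,"rz": 0,"gripper": 1},
  {"tx": 0,"ty": 0,"tz": -0.014,"rx": 0,"ry": 0,"rz": 0,"gripper": 1},
  {"tx": 0,"ty": 0,"tz": -0.014,"rx": 0,"ry": 0,"rz": 0,"gripper": 1},
  {"tx": 0,"ty": 0,"tz": 0,"rx": 0,"ry": 0,"rz": 0,"gripper": 1},
  {"tx": 0,"ty": 0,"tz": 0,"rx": 0,"ry": 0,"rz": 0,"gripper": 1},
])

```text
time_s: 10.18
ee_pos: [575.0, 35.8, 175.7]
ee_rot: [180.0, 0.0, 20.3]
force: [-1.0, 0.2, -3.5]
gripper_width: 23.9
gripper_force: 40.0
```

Run:
```python
from h import *
d=grab("scene"); cv2.imwrite("pics/s3.png",cv2.resize(d["frame"][150:310,180:320,::-1],None,fx=3.7,fy=3.7,interpolation=2))
print(proj(d,[[574.8,34.7,97],[574.8,34.7,72]])*3.7-[666,555])
```

```text
[[230.25629479 260.43687603]
 [233.23124352 299.75810136]]
```

View pics/s3.png

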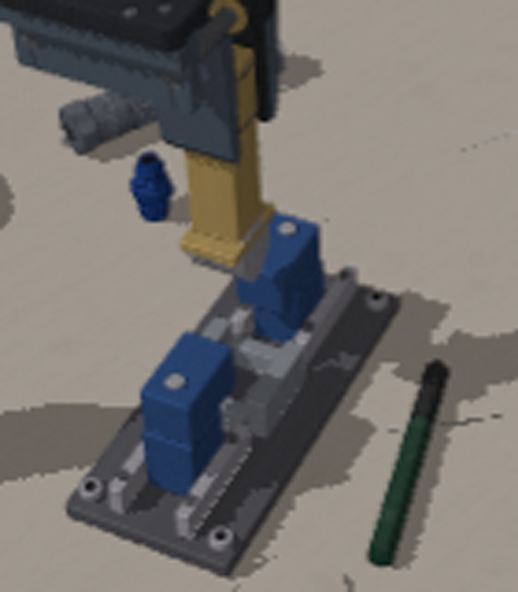

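The plug hangs upright with its foot near (228,265), where a foot at z = 97 mm should appear (230,260). The keepers stay open and the bystanders have not moved.

```bash
python3 -c "
from h import *
print(env.job_done())"
```

```text
the job is handed in; nothing more can be done
None
```

I rocked the plug 14° each way, which pushed both keepers back about 8 mm, then lifted it out; it is held upright over the slot with its foot about 25 mm above the keepers' tops, and the job is handed in (no verdict was returned).

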